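# Click the missing floor glide onto an upturned stool

## Robot

A 7-joint arm with a two-finger parallel gripper is mounted at the origin on the work surface. World frame = base frame: x ahead of the robot, y to its left, z up, the work surface at z = 0. Lengths are in m, angles in rad, forces in N, time in s.
With the tool pointing down it reaches from about 0.35 to 0.775 m from the base axis. Payload 3.1 kg.
Tool frame: the origin (TCP) lies midway between the tips of the shut fingers; the grasp point (between the pads) lies 19 mm behind it (hold_point_z is the distance from the TCP to the grasp point, in m); z points along the fingers, y is the direction in which the jaws open and shut (so a half turn about z gives the same grasp; the last joint's range is limited). The gripper opens to 85 mm and grips with 20 to 120 N. Pads are 22 mm wide; open, the fingers measure 114 mm over their backs; the gripper's body (76 mm by 85 mm) begins 54 mm behind the grasp point. The pads swing forward as they close: fully open they stand 13 mm farther back than shut.
Start: joints at [-1.356, 0.311, 0.014, 1.512, -0.004, 1.319, -0.027], TCP at [0.14, 0.532, 0.231] pointing down, gripper open.
Joint ranges: [-2.7, 2.7], [-0.3, 1.91], [-1.27, 1.3], [0.12, 2.57], [-1.44, 4.58], [0.2, 2.03], [-3.05, 3.05]. Speed limits (rad/s): [2.79, 2.79, 3.14, 3.14, 3.14, 3.14, 3.14].

## Interface

Orientations are given as a rotation vector (axis times angle).
In Python, from workcell import get_state, capture, calibration, finish_job, hold_point_z gives the robot as it stands.
- The arm moves only by the shell command python3 -m inch 'ROWS'. ROWS is JSON, a list of rows, each a list of 5 numbers: the closure, from -1 (fully open) to 1 (shut), so that 0 is half open, then the shift along the world's x, y, z in mm, then the turn about the world's z in rad. In form: [[gripper, dx, dy, dz, turn], ...]. A call has 1 to 20 rows; each row is the pose to reach, as a shift and turn from the pose commanded when the call began; what a row does not reach only later rows make up. A row lasts 1/10 s, in which the tool goes at most 50 mm and 8.59 degrees, less where a joint would pass 70% of its speed; a pose out of reach is approached as far as the arm can. A call with a gripper value outside its range is refused whole. The fingers move at their own pace and stop on an object; the grip force is fixed at half the most. Time passes only in rows, so rows that repeat a pose let the fingers close. It gives the time, the measured TCP pose, the force and the opening at its end, in the units of the state.
- get_state(): the state, without advancing time (a new reading comes with each control period).
- capture(name): name is "scene" or "top"; returns the picture (384x512x3 uint8, blue, green, red); there is no depth.
- calibration(name): a dict with "intrinsics" (3x3 intrinsics, pixels), "position" and "attitude" of the camera in the world. Camera axes: x right, y down, z forward; pixel columns grow to the right and rows downward; lengths in m; the calibration is good to about 2 mm. A picture is of the moment at which its call begins. calibration takes no time and is no camera call.
- finish_job(): hands the job in, once; it reports no verdict.
The state is a dict: "time": time; "joint_positions": joint angles; "joint_vel": joint speeds; "tau": joint torques, N m; "eef_pos": TCP position; "orientation": TCP orientation; "ft_force": force on the tool from outside, world axes, zero at the start; "moment": the same for the moment, N m; "gripper_width": finger opening in m.
Only numpy, scipy, OpenCV 4.12 (cv2) and the standard library are available. Lean on these libraries where they do the work, as an engineer would, in place of code of your own. Each camera call takes 0.05 s, during which the arm holds its last target.

## Task

The stool upside down on the desk lacks one floor glide: three legs wear their caps, the fourth shows only its bare barbed stud. Take the loose cap of the same size as those three, set it square on the stud, press it down until it clicks and keep pressing past the click until its rim is fully home on the leg. Finish like that, still pressing the cap firmly down and not letting go, so that I can check the seat all round; leave everything else on the desk where it is.

Things in the scene. Friction and masses are not known exactly. Their poses are not given: they have to be found in the camera images.
- cap: the loose floor-glide cap to be fitted, same size as the three fitted ones: grey plastic cup 38 mm across, 24 mm high, 25 g, lying open side down, felt sole on top. Origin: centre of the open rim, z up through the sole. Mouth 16 mm across at a 2 mm thick inner lip just inside the rim, wider behind, 18.5 mm deep. Round: yaw does not matter. Stiff walls, may be gripped with 60 N
- stud: the bare stud on the one leg without a cap: four sprung barbed prongs on a 33 mm round flange at the leg end. Origin: centre of the flange's top face, where the cap's rim seats (cap and stud origins then coincide), 220 mm above the desk; z up along the leg. Prongs stand 16 mm above the flange: 10 mm across at the tip, 20 mm across the barbs, which are 5.5 mm above the flange
- stud_tip (a point): top centre of the stud's prongs, 16 mm above its flange. A cap pushed straight down over it meets resistance rising to about 13 N until its lip passes the barbs (rim about 5 mm above the flange); there it clicks and the resistance drops to nothing, even draws the cap down; pressed on some 5 mm further, the rim meets the hard flange
- stool: the small wooden stool, upside down on a rubber mat, does not shift: seat 210 x 280 x 20 mm flat on the desk, four upright round legs up to 36 mm thick, at x +-75 mm and y +-110 mm of its own frame, ends 220 mm above the desk. Origin: centre of the seat, at desk height
- fitted1: a glide cap already fitted on one of the other three legs (38 mm across, 24 mm high). Origin: centre of its rim, on the flange
- fitted2: a glide cap already fitted on one of the other three legs (38 mm across, 24 mm high). Origin: centre of its rim, on the flange
- fitted3: a glide cap already fitted on one of the other three legs (38 mm across, 24 mm high). Origin: centre of its rim, on the flange
- small_cap: bystander: a loose floor-glide cap of a smaller size, not wanted: 27 mm across, 18 mm high. Origin: centre of the underside
- wide_cap: bystander: a loose floor-glide cap of a larger size, not wanted: 52 mm across, 24 mm high. Origin: centre of the underside
- screwdriver: bystander: a screwdriver lying on the left beyond the stool, about 0.2 m long, along its own x. Origin: underside, on its axis
- tape: bystander: a closed tape measure standing on edge, 70 x 36 x 62 mm. Origin: centre of the underside
- screwjar: bystander: a clear lidded jar, 60 mm across, 75 mm high. Origin: centre of the underside
- mug: bystander: a white mug, 80 mm across, 95 mm high, handle on its own +y side. Origin: centre of the underside
- mallet: bystander: a rubber mallet lying down, 0.24 m long, head 90 mm wide and 56 mm high, handle along its own +x. Origin: under the middle of the head
There are look-alikes about, which are no part of the job. What is shaped like the cap but blue or purple is not meant.

How it is judged:
By the outcome, as a careful person would: the job done as asked, in the order asked, and still so for the second after the job is handed in, while the arm keeps its last pose, push and grip.
It also fails if it takes over 48 s, if anything falls off the work surface, if the arm or the gripper's body presses on something with over 40 N, if the wrist force passes 120 N, or if a joint passes its speed limit or range.

## Working session

There is one attempt and no reset: what is moved stays moved. The work goes in short steps, Python scripts to look and compute and a shell command to move; the robot and the scene stay as the last step left them, time stands still between calls to the robot, and variables do not carry over. Pictures are saved under pics/ and viewed, and the job is handed in when it is done.

```bash
mkdir -p pics; ls
python3 - <<'E'
from workcell import *
import cv2
print(get_state()); print(hold_point_z)
for n in("scene","top"):
    print(n,calibration(n)); cv2.imwrite(f"pics/{n}0.png",cv2.resize(capture(n),(800,600),interpolation=cv2.INTER_CUBIC))
E
```

```text
pics
{'time': 0.0, 'joint_positions': array([-1.35570685,  0.31173958,  0.01395886,  1.51307938, -0.00440946,
        1.31918016, -0.02718873]), 'joint_vel': array([-8.19173665e-04,  7.71539165e-05,  2.42313762e-04,  1.30215063e-04,
        8.66813043e-04, -2.76166969e-04,  9.11849587e-05]), 'tau': array([ 2.21903506e-04, -3.79919636e+01,  1.45986015e-01, -2.30580872e+01,
        1.21837301e-02,  1.34186569e-02, -8.54069157e-06]), 'eef_pos': array([0.13946929, 0.53126381, 0.23020433]), 'orientation': array([-0.40204482, -3.11552987,  0.00371442]), 'ft_force': array([-0.2717257 , -0.41889955,  0.09545792]), 'moment': array([ 0.00870998, -0.00422539, -0.00747847]), 'gripper_width': 0.08559303632027296}
0.0187
scene {'intrinsics': array([[379.2836524 ,   0.        , 253.77529374],
       [  0.        , 379.2836524 , 190.31390339],
       [  0.        ,   0.        ,   1.        ]]), 'position': array([ 1.02960335, -0.58120464,  0.86258043]), 'attitude': array([-2.21073544, -0.73901737,  0.31074163])}
top {'intrinsics': array([[475.36049308,   0.        , 258.79175362],
       [  0.        , 475.36049308, 181.96341731],
       [  0.        ,   0.        ,   1.        ]]), 'position': array([0.39859585, 0.00185539, 1.4689203 ]), 'attitude': array([-2.12837841,  2.17108433, -0.10287389])}
```

View pics/scene0.png

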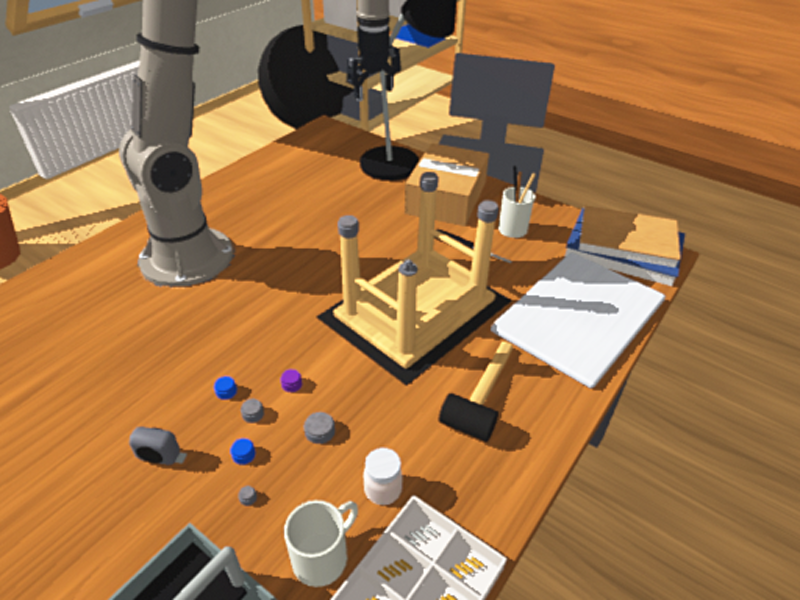

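View pics/top0.png

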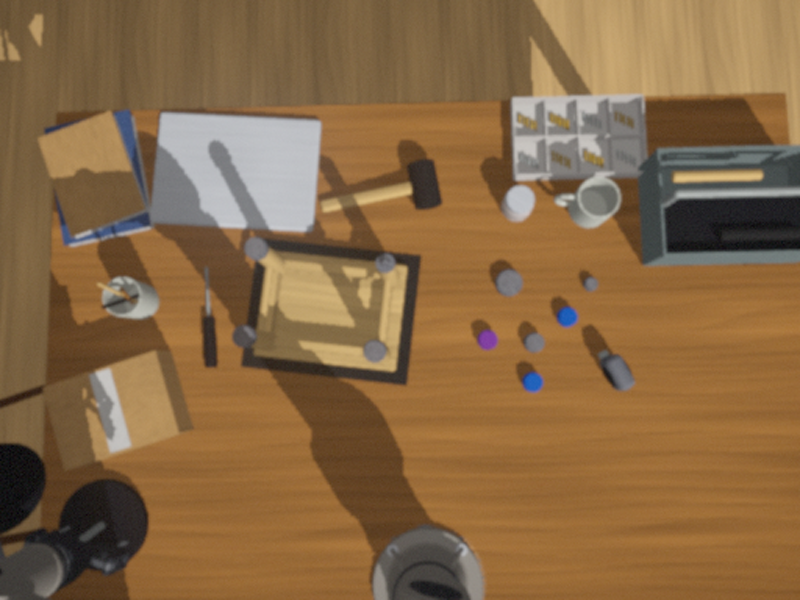

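Candidates for the cap (scene / top pixels, 800x600 enlargements):
- grey medium (252,410) / (535,342)
- grey wide (319,428) / (509,282)
- grey small (247,495) / (590,284)
- blue (225,387), blue (242,451) and purple (291,380), all excluded by colour

The description points to the medium grey one. The bare stud appears to be at scene (408,268) / top (386,263). I'll measure both and check them in a crop.

```bash
cat > h.py <<'E'
import numpy as np,cv2
from scipy.spatial.transform import Rotation as R
from workcell import *
def ray(n,u,v):
    c=calibration(n); d=R.from_rotvec(c["attitude"]).as_matrix()@np.linalg.solve(c["intrinsics"],[u,v,1.]); return np.array(c["position"]),d/np.linalg.norm(d)
def onz(n,u,v,z):
    p,d=ray(n,u,v); return p+d*(z-p[2])/d[2]
def tri(a,b):
    p,d=ray("scene",*a);q,e=ray("top",*b)
    s=np.linalg.lstsq(np.c_[d,-e],q-p,rcond=None)[0]; A=p+s[0]*d;B=q+s[1]*e
    return (A+B)/2,np.linalg.norm(A-B)
def proj(n,X):
    c=calibration(n); x=R.from_rotvec(c["attitude"]).as_matrix().T@(np.array(X)-c["position"]); x=c["intrinsics"]@x; return x[:2]/x[2]
E
python3 - <<'E'
from h import *
S=capture("scene");T=capture("top")
cv2.imwrite("pics/rawS.png",S);cv2.imwrite("pics/rawT.png",T)
def crop(I,u,v,r): # centre px in raw
    return cv2.resize(I[v-r:v+r,u-r:u+r],(390,290) if 0 else (290,290),interpolation=cv2.INTER_NEAREST)
a=np.hstack([crop(S,175,270,36),crop(S,261,172,18)])
b=np.hstack([crop(T,345,210,36),crop(T,246,172,18)])
cv2.imwrite("pics/crop1.png",np.vstack([a,b]))
f=.64
for n,s,t in(("med",(252,410),(535,342)),("wide",(319,428),(509,282)),("small",(247,495),(590,284)),("stud",(408,268),(386,263))):
    print(n,tri(np.array(s)*f,np.array(t)*f))
E
```

```text
med (array([ 0.45398737, -0.21842876,  0.01248741]), np.float64(0.00231416621429333))
wide (array([ 0.57236021, -0.17335954,  0.00966717]), np.float64(0.0001810188658440978))
small (array([ 0.56538093, -0.33283379,  0.00633513]), np.float64(0.00022273932231158664))
stud (array([0.58505247, 0.05980189, 0.21885133]), np.float64(0.0013957717787777112))
```

View pics/crop1.png

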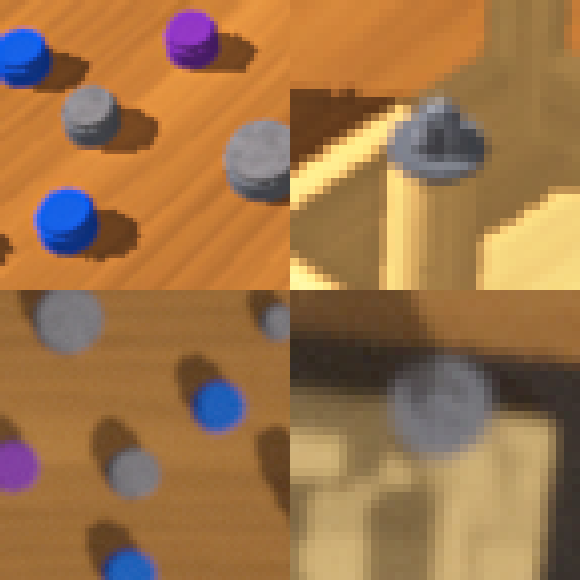

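The crop shows the medium grey cap at raw scene (161,263) and top (342,219), and the wide one is clearly bigger. The bare prongs and flange are at scene (261,171) and top (247,168). Next come subpixel centroids.

```bash
cat >> h.py <<'E'
def blob(I,u,v,r,smax=70,vmin=50,vmax=255):
    h=cv2.cvtColor(I,cv2.COLOR_BGR2HSV); m=((h[...,1]<smax)&(h[...,2]>=vmin)&(h[...,2]<=vmax)).astype(np.uint8)
    w=np.zeros_like(m); w[v-r:v+r+1,u-r:u+r+1]=1; m*=w
    n,l,s,c=cv2.connectedComponentsWithStats(m)
    k=min(range(1,n),key=lambda i:np.hypot(*(c[i]-[u,v]))-0.05*s[i,4])
    return c[k],s[k],l==k
E
python3 - <<'E'
from h import *
S=cv2.imread("pics/rawS.png");T=cv2.imread("pics/rawT.png")
for n,u,v in(("cap",161,263),("wide",204,274),("small",158,317),("stud",261,172),("f1",223,145),("f2",274,117),("f3",312,135)):
    c,s,m=blob(S,u,v,12);print("S",n,c,s)
for n,u,v in(("cap",342,219),("wide",326,181),("small",378,182),("stud",247,168),("f1",240,224),("f2",157,215),("f3",164,159)):
    c,s,m=blob(T,u,v,13,smax=80);print("T",n,c,s)
h=cv2.cvtColor(T,cv2.COLOR_BGR2HSV)
print(h[158:180,236:258,1]);print(h[158:180,236:258,2])
E
```

```text
S cap [160.96407186 262.4251497 ] [154 255  15  15 167]
S wide [204.08038585 273.35048232] [195 264  19  20 311]
S small [158.01851852 316.81481481] [153 311  11  12 108]
S stud [260.68539326 171.07865169] [255 166  12  10  89]
S f1 [222.32051282 144.48717949] [216 138  13  14 156]
S f2 [274.13675214 116.13675214] [269 110  11  13 117]
S f3 [311.84868421 134.59868421] [306 128  13  14 152]
T cap [341.31538462 218.83846154] [335 213  13  13 130]
T wide [325.20083682 180.42259414] [317 172  18  18 239]
T small [377.60606061 181.31818182] [373 177  10  10  66]
T stud [247.77348066 167.19337017] [239 162  22  13 181]
T f1 [239.5505618  224.21910112] [233 217  15  15 178]
T f2 [156.84615385 216.09134615] [149 207  16  22 208]
T f3 [165.31620553 158.83003953] [156 151  22  22 253]
[[141 151 138 159 151 151 154 153 159 159 160 158 162 159 156 162 163 160
  159 158 165 160]
 [150 145 140 147 143 143 161 157 141 158 163 155 153 162 161 162 160 156
  156 158 165 162]
 [100 114 119 133 131 134 132 154 144 146 152 155 152 162 156 158 164 156
  153 160 154 161]
 [ 79 123  95 104 104  94 100  96  
[... 3079 characters left out ...]
7 126 124 131 141 162 177 179
  187 194 199 200]
 [137 132 130 136 141 129 124 125 128 128 130 130 139 157 174 186 189 184
  182 189 195 199]
 [139 136 135 148 162 155 140 136 142 148 151 160 172 186 197 200 195 185
  178 184 190 196]
 [138 134 141 164 185 179 166 152 157 168 173 181 192 201 203 204 198 188
  179 182 188 195]
 [144 142 153 178 192 193 183 163 162 172 183 191 198 203 205 204 201 193
  183 184 192 199]
 [165 165 170 180 188 190 182 162 154 169 181 191 196 202 205 204 201 192
  186 186 195 203]
 [182 181 174 166 164 164 160 144 144 160 177 190 197 202 202 202 201 195
  186 189 195 201]
 [187 185 166 148 136 134 133 130 134 150 171 191 201 204 203 204 200 195
  189 190 194 199]]
```

Run:
```python
from h import *
S=cv2.imread("pics/rawS.png");T=cv2.imread("pics/rawT.png")
s={};t={}
for n,u,v in(("cap",161,263),("stud",261,172),("f1",223,145),("f2",274,117),("f3",312,135)): s[n]=blob(S,u,v,12)[0]
for n,u,v in(("cap",342,219),("stud",247,168),("f1",240,224),("f2",157,215),("f3",164,159)):
    c,st,m=blob(T,u,v,13,smax=45);t[n]=c;print(n,c,st)
    if n!="stud": print("  tri",*tri(s[n],c))
# stud: flange centre, scene: widest row ~171.4
for r in(171.,172.): print("stud",tri((260.7,r),t["stud"]))
print("top@.22",onz("top",*t["stud"],.22),"sc@.22",onz("scene",260.7,171.5,.22))
for k in("f1","f2","f3"): print(k,onz("top",*t[k],.232)[:2],onz("scene",*s[k],.232)[:2])
print("cap",onz("top",*t["cap"],.012)[:2],onz("scene",*s["cap"],.012)[:2])
```

```text
cap [341.36842105 218.73684211] [336 213  12  12 114]
  tri [ 0.45343737 -0.21697474  0.01078337] 0.001247941539244999
stud [246.30232558 167.41085271] [240 162  14  12 129]
f1 [239.39333333 224.23333333] [233 218  14  14 150]
  tri [0.43569227 0.08029547 0.23031517] 0.0019652286727804306
f2 [156.63870968 214.63225806] [150 208  14  15 155]
  tri [0.46523816 0.29726509 0.22958596] 0.0009879263520405008
f3 [164.77368421 158.08947368] [156 152  22  15 190]
  tri [0.61419214 0.2758958  0.23294544] 0.00092715036001996
stud (array([0.58568649, 0.06029868, 0.2210349 ]), np.float64(0.0026013670071558543))
stud (array([0.58602028, 0.06031615, 0.21778512]), np.float64(0.0030123357358652772))
top@.22 [0.58683323 0.0612113  0.22      ] sc@.22 [0.58535997 0.0585998  0.22      ]
f1 [0.43633978 0.08088161] [0.4366411  0.07777687]
f2 [0.465487   0.29701978] [0.46710096 0.29347805]
f3 [0.61473934 0.27639717] [0.61328761 0.27675199]
cap [ 0.45377927 -0.21630042] [ 0.45383174 -0.21795322]
```

Run:
```python
from h import *
C=np.array([.4537,-.217])
for n,u,v in(("purple",487,340),("blue1",567,317),("blue2",532,382),("wide",509,282),("small",590,284),("tape",612,372)):
    X=onz("top",u*.64,v*.64,.012)[:2];d=X-C;print(n,X.round(3),(np.hypot(*d)*1e3).round(),np.degrees(np.arctan2(d[1],d[0])).round())
s=get_state();y=R.from_rotvec(s["orientation"]).as_matrix()[:,1];print("jaw yaw",np.degrees(np.arctan2(y[1],y[0])))
```

```text
purple [ 0.459 -0.126] 91.0 87.0
blue1 [ 0.501 -0.284] 82.0 -55.0
blue2 [ 0.376 -0.211] 78.0 175.0
wide [ 0.572 -0.173] 126.0 20.0
small [ 0.565 -0.331] 160.0 -46.0
tape [ 0.392 -0.366] 161.0 -112.0
jaw yaw 75.29092940505366
```

```bash
python3 -m inch '[[-0.4,10,-10,40,0],[-0.4,25,-45,80,-0.05],[-0.4,45,-95,100,-0.1],[-0.4,65,-140,100,-0.15],[-0.4,85,-185,100,-0.2],[-0.4,105,-230,100,-0.25],[-0.4,125,-275,100,-0.3],[-0.4,145,-320,100,-0.35],[-0.4,165,-365,100,-0.4],[-0.4,185,-410,100,-0.45],[-0.4,205,-455,100,-0.475],[-0.4,225,-500,90,-0.475],[-0.4,245,-545,60,-0.475],[-0.4,260,-590,20,-0.475],[-0.4,280,-635,-20,-0.475],[-0.4,295,-680,-60,-0.475],[-0.4,310,-725,-100,-0.475],[-0.4,314,-749,-120,-0.475],[-0.4,314,-749,-130,-0.475],[-0.4,314,-749,-130,-0.475]]'
python3 - <<'E'
from h import *
S=capture("scene");T=capture("top");s=get_state()
print(s)
y=R.from_rotvec(s["orientation"]).as_matrix();print(y.round(4))
a=cv2.resize(S[170:320,90:290],(400*1,300));b=cv2.resize(T[140:290,240:440],(400,300))
cv2.imwrite("pics/p2.png",cv2.resize(np.hstack([a,b]),(800,300)))
E
```

```text
time: 2.2
eef_pos: [0.4488, -0.2217, 0.0957]
orientation: [-1.133, -2.919, 0.012]
ft_force: [-1.2, 0.3, -0.2]
gripper_width: 0.0599
{'time': 2.3, 'joint_positions': array([-0.27955865,  0.45361959,  0.91435096,  1.84936546, -0.41073465,
        1.04493579,  1.63548948]), 'joint_vel': array([-0.05661438, -0.0692974 , -0.00093062, -0.02153899, -0.00145125,
        0.00402898, -0.00157987]), 'tau': array([  1.28214698, -29.21361387,   8.2352078 , -18.22755933,
         0.12262518,  -0.05884107,   0.03240749]), 'eef_pos': array([ 0.45239614, -0.21765059,  0.09998178]), 'orientation': array([-1.12648532e+00, -2.92888117e+00,  1.87363995e-03]), 'ft_force': array([-0.7008571 , -0.34619068, -0.20010949]), 'moment': array([ 0.03918058, -0.00252932,  0.01766802]), 'gripper_width': 0.05982810564339812}
[[-7.423e-01  6.701e-01 -3.700e-03]
 [ 6.701e-01  7.423e-01  2.000e-04]
 [ 2.900e-03 -2.400e-03 -1.000e+00]]
```

View pics/p2.png

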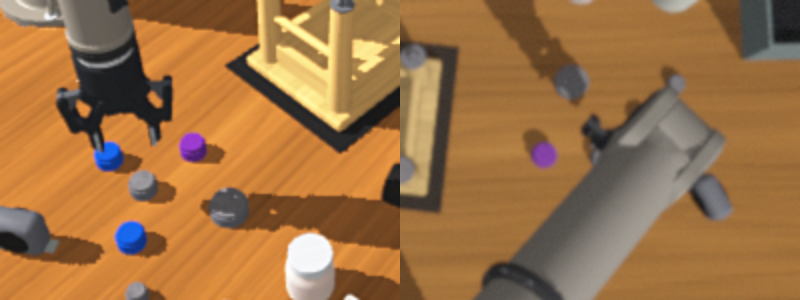

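The gripper hovers above the medium cap in both views, jaws at about 48°, with the purple and blue caps clear of the fingers. I'll descend in steps.

```bash
python3 -m inch '[[-0.4,0,0,-20,0],[-0.4,0,0,-40,0],[-0.4,0,0,-60,0],[-0.4,0,0,-75,0],[-0.4,0,0,-85,0],[-0.4,0,0,-92,0],[-0.4,0,0,-97,0],[-0.4,0,0,-97,0]]'
python3 - <<'E'
from h import *
S=capture("scene");s=get_state();print(s["eef_pos"],s["ft_force"],s["gripper_width"])
cv2.imwrite("pics/p3.png",cv2.resize(S[200:320,90:250],(800,600)))
E
```

```text
time: 3.1
eef_pos: [0.4537, -0.2169, 0.0042]
orientation: [-1.124, -2.934, -0.0]
ft_force: [0.4, -0.1, -1.1]
gripper_width: 0.0597
[ 0.45385077 -0.21713599  0.00452347] [-0.35359627 -0.06311885  0.71049004] 0.06022584594909203
```

View pics/p3.png

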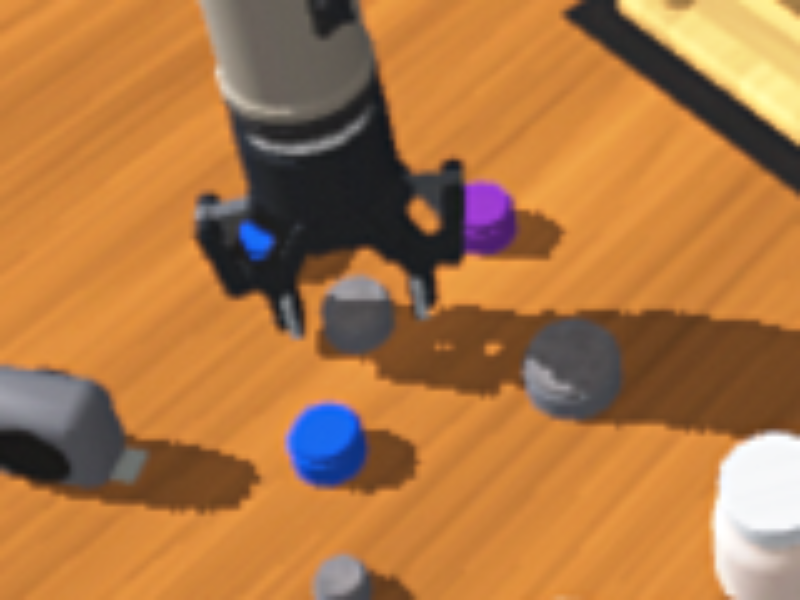

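The cap sits between the pads. I'll go 4 mm lower and close.

```bash
python3 -m inch '[[-0.4,0,0,-3,0],[-0.4,0,0,-4,0],[0.0,0,0,-4,0],[0.3,0,0,-4,0],[1,0,0,-4,0],[1,0,0,-4,0],[1,0,0,-4,0],[1,0,0,-4,0]]'
python3 - <<'E'
from h import *
S=capture("scene");s=get_state();print(s["eef_pos"],s["ft_force"],s["gripper_width"])
cv2.imwrite("pics/p4.png",cv2.resize(S[200:320,90:250],(800,600)))
E
```

```text
time: 3.95
eef_pos: [0.454, -0.2174, 0.0007]
orientation: [1.124, 2.933, -0.0]
ft_force: [-0.9, 0.4, 5.6]
gripper_width: 0.0362
[ 0.45396321 -0.21736412  0.00070696] [-1.03330137 -0.37757617  6.37798462] 0.03677655278000655
```

View pics/p4.png

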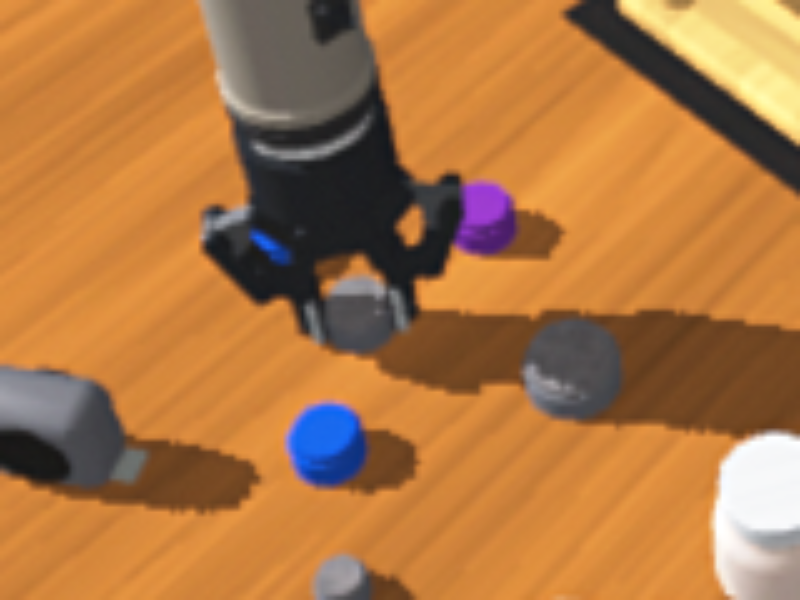

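Gripped: width 36.5 mm, between the pads. I'll lift it and carry it to a hover above the stud.

```bash
python3 -m inch '[[1,0,0,10,0],[1,0,0,40,0],[1,0,0,80,0],[1,0,0,125,0],[1,0,0,170,0],[1,0,0,210,0],[1,0,10,250,0],[1,10,30,265,0],[1,25,65,265,0],[1,45,105,265,0],[1,65,145,265,0],[1,85,185,265,0],[1,105,220,265,0],[1,120,250,260,0],[1,128,270,258,0],[1,131,277,255,0],[1,131,277,255,0],[1,131,277,255,0],[1,131,277,255,0],[1,131,277,255,0]]'
python3 - <<'E'
from h import *
S=capture("scene");T=capture("top");s=get_state();print(s["eef_pos"],s["ft_force"],s["gripper_width"],R.from_rotvec(s["orientation"]).as_matrix()[2].round(4))
cv2.imwrite("pics/S5raw.png",S);cv2.imwrite("pics/T5raw.png",T)
a=cv2.resize(S[115:205,216:306],(400,400));b=cv2.resize(T[122:212,202:292],(400,400))
cv2.imwrite("pics/p5.png",np.hstack([a,b]))
E
```

```text
time: 6.0
eef_pos: [0.5844, 0.0581, 0.256]
orientation: [1.128, 2.931, 0.001]
ft_force: [-0.0, 0.2, -0.5]
gripper_width: 0.0368
[0.58451318 0.05894401 0.25571965] [ 0.07048175  0.24951675 -0.1843373 ] 0.0362447090568567 [-2.e-04  5.e-04 -1.e+00]
```

View pics/p5.png

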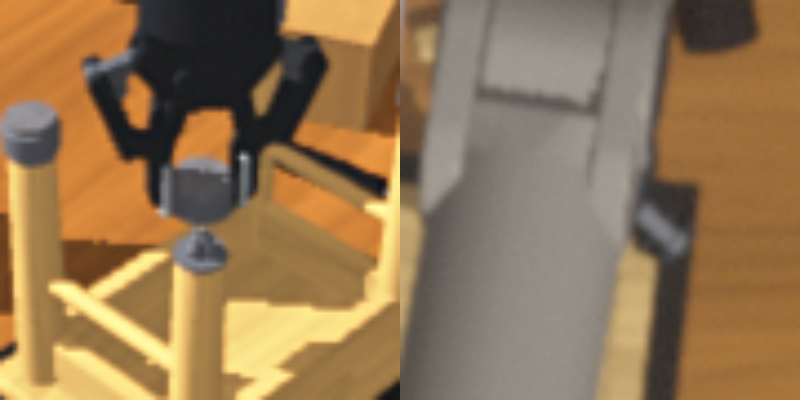

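The scene view shows the held cap (raw about 261,158) directly above the stud (raw about 261,171). The top view is blocked by the arm. I'll compare them numerically in the scene view.

Run:
```python
from h import *
S=cv2.imread("pics/S5raw.png")
h=cv2.cvtColor(S,cv2.COLOR_BGR2HSV)
print("stud rows S/V")
for r in range(163,179): print(r,h[r,250:272,1],h[r,250:272,2])
print("cap V")
for r in range(148,168): print(r,h[r,249:276,2])
tcp=np.array([.5845,.0589,.2557])
for X,n in((tcp*[1,1,0]+[0,0,.255],"rim@tcp"),(tcp*[1,1,0]+[0,0,.279],"sole@tcp"),(tcp*[1,1,0]+[0,0,.22],"flange if stud at tcp"),(tcp*[1,1,0]+[0,0,.236],"tip if at tcp"),(tcp*[1,1,0]+[.005,0,.22],"flange+5x"),(tcp*[1,1,0]+[0,.005,.22],"flange+5y")): print(n,proj("scene",X))
```

```text
stud rows S/V
163 [187 167  52  37 104 105  31  21  33  27  21  23  24  27  24  28  10  91
 138 145 144 144] [203 200 187 157 130 107  81  74  78  76  74  76  75  76  74  72  74 107
 140 149 154 154]
164 [186 190 175 179 189 179 147  95  14  16  21  17  14  10  13  47  94 137
 144 142 142 142] [197 196 201 207 212 194 154 113  89  81  74  73  74  75  77  86 109 140
 149 149 153 154]
165 [183 187 187 189 188 189 187 176 117  70  43  30  52  99 114 137 144 146
 143 142 143 143] [194 198 206 208 210 212 211 190 139 113  96 102  99 116 123 141 150 150
 150 151 155 153]
166 [185 184 184 185 186 184 184 176 148  92  66  52  66 119 143 148 144 143
 142 141 141 142] [199 204 207 205 206 206 205 191 167 158 146 161 131 143 152 152 152 153
 153 154 157 154]
167 [183 184 184 185 185 170 156 137  93  11  20  13  13  59 118 142 145 145
 141 140 141 143] [204 207 206 205 200 187 167 160 148 138 125  99  81 113 145 154 155 156
 156 155 157 155]
168 [185 184 183 179 170 145 111  61   7  25  28  25  31  17  66 103 137 145
 141 141 142 142] [210 208 202 198 184 165 154 146 138 161 128 112  91  77 131 
[... 3736 characters left out ...]
164 [200 197 196 201 207 212 194 154 113  89  81  74  73  74  75  77  86 109
 140 149 149 153 154 157 160 155 150]
165 [194 194 198 206 208 210 212 211 190 139 113  96 102  99 116 123 141 150
 150 150 151 155 153 156 161 155 152]
166 [196 199 204 207 205 206 206 205 191 167 158 146 161 131 143 152 152 152
 153 153 154 157 154 157 161 151 148]
167 [203 204 207 206 205 200 187 167 160 148 138 125  99  81 113 145 154 155
 156 156 155 157 155 157 160 149 144]
rim@tcp [260.82137334 160.91229978]
sole@tcp [261.04769588 153.48450826]
flange if stud at tcp [260.50433075 171.31747768]
tip if at tcp [260.6474047  166.62186297]
flange+5x [262.02958228 172.04786481]
flange+5y [261.6037948  170.36976196]
```

By the scene view the stud is within about 1 mm of the current TCP. The top view suggests 1–2 mm more in +x and +y, so I'll shift by 1 mm each way. Then I'll lower until the mouth just passes the stud tip and check the forces.

```bash
python3 -m inch '[[1,1,1,0,0],[1,1,1,-5,0],[1,1,1,-10,0],[1,1,1,-14,0],[1,1,1,-18,0],[1,1,1,-22,0],[1,1,1,-24,0],[1,1,1,-24,0]]'
python3 - <<'E'
from h import *
S=capture("scene");s=get_state();print(s["eef_pos"],s["ft_force"],s["moment"],s["gripper_width"])
cv2.imwrite("pics/p6.png",cv2.resize(S[125:200,210:310],(800,600)))
E
```

```text
time: 6.9
eef_pos: [0.5854, 0.0608, 0.2309]
orientation: [-1.124, -2.933, 0.001]
ft_force: [-1.1, -0.7, -0.3]
gripper_width: 0.0367
[0.58557238 0.06083183 0.23123067] [-0.50256117 -0.55529228  0.35861193] [-0.07782173  0.01037922  0.04493087] 0.036407155800086015
```

View pics/p6.png

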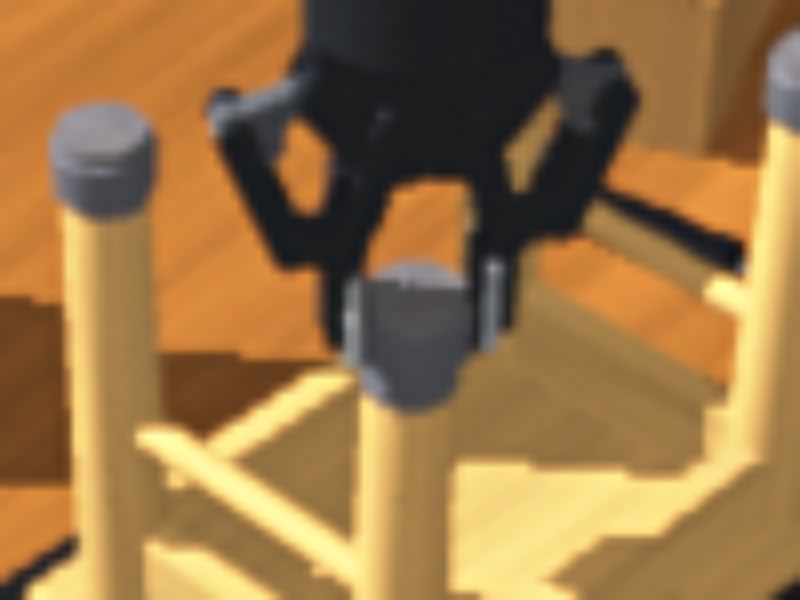

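The mouth is around the prongs (rim 10.5 mm above the flange) with no jam force. I'll press on slowly.

```bash
python3 -m inch '[[1,0,0,-1,0],[1,0,0,-2,0],[1,0,0,-3,0],[1,0,0,-3,0]]'; python3 -m inch '[[1,0,0,-1,0],[1,0,0,-2,0],[1,0,0,-2,0]]'
```

```text
time: 7.35
eef_pos: [0.5852, 0.0602, 0.2284]
orientation: [-1.125, -2.933, 0.002]
ft_force: [-2.8, -2.0, 2.0]
gripper_width: 0.0367
time: 7.65
eef_pos: [0.5854, 0.0603, 0.2272]
orientation: [1.125, 2.933, -0.0]
ft_force: [-3.8, -1.9, 5.9]
gripper_width: 0.0364
```

The stud pushes the cap toward -x/-y, so I was slightly off. I'll shift back by about 1 mm and continue.

```bash
python3 -m inch '[[1,-1,-0.5,0,0],[1,-1,-0.5,0,0]]'; python3 -m inch '[[1,0,0,-1,0],[1,0,0,-2,0],[1,0,0,-2,0]]'
```

```text
time: 7.85
eef_pos: [0.5851, 0.0603, 0.2273]
orientation: [1.124, 2.932, 0.001]
ft_force: [-3.1, -1.5, 5.9]
gripper_width: 0.0367
time: 8.15
eef_pos: [0.5854, 0.0602, 0.2264]
orientation: [1.123, 2.931, 0.002]
ft_force: [-3.4, -1.0, 9.6]
gripper_width: 0.0366
```

```bash
python3 -m inch '[[1,-1,-0.5,0,0],[1,-1,-0.5,-1,0],[1,-1,-0.5,-1,0]]'; python3 -m inch '[[1,0,0,-1,0],[1,0,0,-2,0],[1,0,0,-2,0]]'
```

```text
time: 8.45
eef_pos: [0.5845, 0.0601, 0.2241]
orientation: [1.123, 2.932, 0.002]
ft_force: [0.0, -1.7, 0.0]
gripper_width: 0.0364
time: 8.75
eef_pos: [0.5838, 0.0607, 0.2209]
orientation: [-1.123, -2.934, -0.001]
ft_force: [0.5, 0.6, 0.1]
gripper_width: 0.0365
```

It clicked: the force rose to about 10 N and then dropped to 0 at a rim height of about 4 mm. Now I'll press on to the flange.

```bash
python3 -m inch '[[1,0,0,-1,0],[1,0,0,-2,0],[1,0,0,-2,0]]'; python3 -m inch '[[1,0,0,-1,0],[1,0,0,-2,0],[1,0,0,-2,0]]'
```

```text
time: 9.05
eef_pos: [0.5838, 0.0607, 0.2208]
orientation: [1.123, 2.934, 0.003]
ft_force: [-1.6, 0.6, 7.7]
gripper_width: 0.0366
time: 9.35
eef_pos: [0.5839, 0.0607, 0.2207]
orientation: [1.122, 2.933, 0.005]
ft_force: [-5.1, 1.1, 15.0]
gripper_width: 0.0365
```

Hard stop at z 0.2207, exactly the predicted fully-home height. I'll press a little more and relieve the side load.

```bash
python3 -m inch '[[1,-0.5,0,-1,0],[1,-1,0,-2,0],[1,-1,0,-2,0],[1,-1,0,-2,0]]'
python3 - <<'E'
from h import *
S=capture("scene");s=get_state();print(s["eef_pos"],s["ft_force"],s["moment"],s["gripper_width"],R.from_rotvec(s["orientation"]).as_matrix()[2])
cv2.imwrite("pics/p7.png",cv2.resize(S[125:200,210:310],(800,600)))
E
```

```text
time: 9.75
eef_pos: [0.5839, 0.0607, 0.2206]
orientation: [1.121, 2.931, 0.008]
ft_force: [-6.5, 1.8, 22.3]
gripper_width: 0.0366
[0.58386515 0.06068741 0.22064418] [-6.2296756   1.88715942 22.02855344] [ 0.17148479  1.56433282 -0.03905433] 0.03669316889690451 [-0.00158967  0.00581761 -0.99998181]
```

View pics/p7.png

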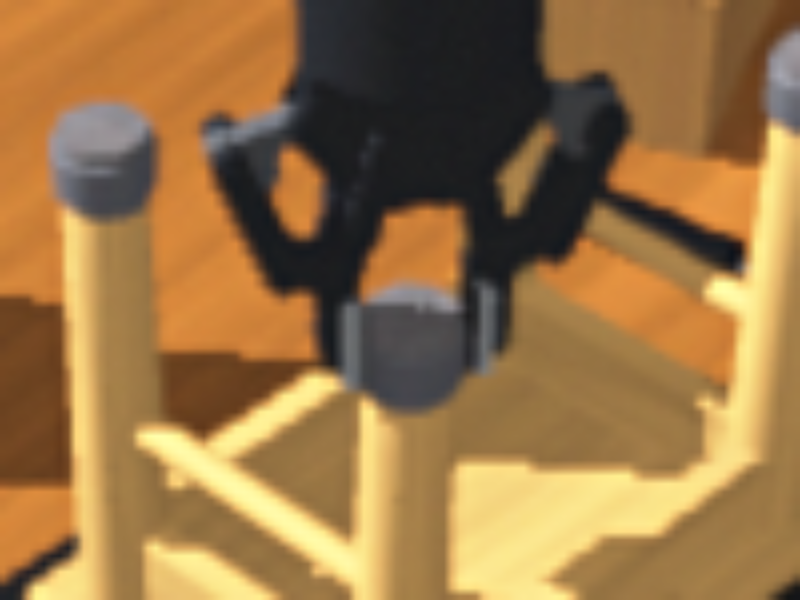

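The cap sits on the leg with its rim flush. Now a final check of height against the fitted caps, and that the bystanders have not moved.

Run:
```python
from h import *
S=capture("scene");S0=cv2.imread("pics/rawS.png")
s=get_state();xy=s["eef_pos"][:2]
c=calibration("scene");d=xy-c["position"][:2];d/=np.hypot(*d)
for nm,p,z in(("new",xy,.244),("f1",[.4364,.0795],.244)):
    far=proj("scene",[*(np.array(p)+.019*d),z]);near=proj("scene",[*(np.array(p)-.019*d),z-.024]);print(nm,"pred sole far edge",far,"rim near edge",near)
    u=int(round(far[0]));print(" V col",S[int(far[1])-4:int(near[1])+6,u,1],"from row",int(far[1])-4)
for n,u,v in(("wide",204,274),("small",158,317),("f1",223,145),("f2",274,117),("f3",312,135)):
    print(n,blob(S,u,v,12)[0]-blob(S0,u,v,12)[0])
D=cv2.absdiff(S,S0).max(2)>40
print("changed px right/below (mallet, jar, mug, tape):",D[240:,:].sum(),D[150:,300:].sum())
print(s["time"],s["eef_pos"],s["ft_force"],s["gripper_width"])
```

```text
new pred sole far edge [261.06016197 159.36187155] rim near edge [260.56198067 175.48492264]
 V col [123 120 122 129 132 137 143 135  79  72  74  74  77  80  79  77  70  70
  71  69  69  94 128 128 125 125] from row 155
f1 pred sole far edge [223.08746269 136.84671157] rim near edge [222.2032495  151.58613475]
 V col [119 119 122 121 120 126 145 144 145 147 147 146 107  86 112  71  68  70
  67  68  93 128 127 126 126] from row 132
wide [-0.02250804 -0.00643087]
small [0. 0.]
f1 [0. 0.]
f2 [-6.13675214  1.94261294]
f3 [ 0.04020468 -0.02352081]
changed px right/below (mallet, jar, mug, tape): 550 2967
9.85 [0.5838653  0.06068285 0.2206469 ] [-7.00119546  1.74276472 22.58595542] 0.03655239962245379
```

The rim edge sits at row about 176 (predicted 175.5). Fitted f1 shows the same offset (152 against 151.6), so the rim is fully home. f2's blob change is the gripper covering it, and the other changed pixels should be arm shadow.

```bash
python3 -c "
from workcell import *
print(finish_job())"
```

```text
the job is handed in; nothing more can be done
None
```

The medium grey cap is on the bare stud with its rim fully home. I handed the job in at 9.85 s with the arm still gripping it and pressing down at about 22 N.

**Seating:** Resistance rose to about 10 N. It then dropped to zero with the rim about 3–4 mm above the flange; I took that as the click. Pressing on, the cap hit a hard stop at TCP height 0.2207 m, the height expected for full seating. In the scene image its rim edge has the same small offset from prediction (about 0.5 px) as the fitted cap I compared it with. Tool tilt is about 0.35°, and the grip did not slip.

**Checks that were imperfect:**
- A side load of about 7 N remained while pressing; I could not fully relieve it.
- The two cameras disagreed by about 2–3 mm on where the stud is. I corrected the position using the measured side force.
- The arm blocked the top view of the stud once the cap was over it, so only the scene camera confirmed the fit.
- In the last picture the wide cap, the small cap and two fitted caps had not moved. The gripper appeared to cover the third fitted cap, so I could not check that one.
- I checked the other items (mallet, jar, mug, tape, screwdriver) only by counting changed pixels. I put those changes down to the arm and its shadow and did not check each item.

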